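# Clamp the dental model plate upright with the click knob

### The job

Take the ivory model plate from the sloping rack and stand it upright on its bottom edge (the one that is lowest in the rack) on the clamp's bed, between the open brass jaws. Let go of it, then turn the black torque knob clockwise until it clicks past its detent, so that the jaw keeps the plate gripped when you let go of the knob. Leave the jar, the spool and the pliers where they are.

Things in the scene. Friction and masses are not known exactly. Their poses are not given: they have to be found in the camera images.
- clamp: Fixed bench clamp: steel base 160 x 290 x 15 mm (x, y, z; centred at x = +10 mm), green sloped console on its -y half, brass jaws on its +y half. Origin on the counter, midway between console and jaws; z up; -x points away from the robot, within 0.3 rad. Fixed jaw: face at x = -19 mm looking to +x, y = 15 to 125 mm, rising 40 mm above the bed.
- jaw_mid (a point): Point on the clamp's bed, 15 mm above the counter, at clamp x = 0, y = 70 mm, mid-length of the jaws; axes as the clamp's. The plate is to stand here, thickness along x. Here the fixed jaw's face is at x = -19 mm, the moving jaw's at x = 19 mm minus 6.9 mm per rad of knob until it meets the plate and pushes it to the fixed jaw.
- moving_jaw: Sprung brass moving jaw, 9 x 100 x 40 mm, upright, driven to the clamp's -x by the knob; it gives way on a spring (1.8 N per mm). Its origin coincides with the clamp's origin when the knob is at 0 and moves along the clamp's x.
- torque_knob (a joint): Knob angle, rad: 0 fully open, grows clockwise seen from outside looking at the knob; starts at 0 to 0.4, hard stop at 3.7. The jaw grips the plate from about 2.6; resistance (about 0.35 N m) then rises and it clicks over between 2.9 and 3.2 (differs each time), to rest at 3.1 or more. Let go before the click, it springs back and hardly grips.
- knob_grip (a point): Grip point of the black knob, on its axis, 32 mm above the sloped face, 12 mm under the knob's top. z: knob axis outwards, 35 degrees from vertical towards the clamp's -x. x: along the bar grip (72 long, 20 thick, 36 mm tall, on a skirt of radius 34 mm, top 9 mm above the face); y across it. x, y turn with the knob; white line on the +x half. Face 96 x 110 mm.
- model_plate: Loose ivory plastic dental model plate, 20 thick (x), 100 wide (y), 110 mm tall (z), 0.2 kg, relief arch of teeth on its +x face 5 mm proud from z = 40 to 85 mm. Origin: centre of its bottom edge; z to its top edge. At first it leans in the rack, z 40 degrees from vertical, top edge towards the rack's -x; its top 48 mm stand free.
- rack: Fixed wooden sloping rack, base 140 x 110 x 8 mm, origin at the centre of its underside. Its board (90 mm wide) lies under the plate's back (-x) face up to 62 mm from the plate's bottom edge, and a lip under that edge. The bottom edge's centre is at about x = 30, z = 30 mm in the rack's frame. Nothing stands above it.
- jar: Milky glass jar with tin lid, diameter 68 mm, 95 mm tall, loose, origin at the centre of its underside. Bystander.
- spool: Nickel wire reel standing on its flange, diameter 66 mm, 76 mm tall, loose, origin at the centre of its underside. Bystander.
- pliers: Steel contouring pliers lying flat, 145 mm long, about 55 mm over the handles, 12 mm high, loose, origin at their middle on the counter, handles to -x. Bystander.
There are look-alikes about, which are no part of the job. Of the things like the model_plate, leave any that is green or red; of the rest the smaller one is meant.

How it is judged (in metres and radians):
On the way, in this order (a step that is already met when the one before it is completed fails the run):
1. the plate stands upright on the clamp's bed between the jaws, let go, with the knob not yet turned to the gripping range (z of model_plate in the frame of jaw_mid between -0.004 and 0.005 m and x of model_plate in the frame of jaw_mid between -0.016 and 0.016 m and y of model_plate in the frame of jaw_mid between -0.03 and 0.03 m and angle between model_plate's own z axis and vertical below 0.2 rad and contact force between the fingers and model_plate below 0.3 N and value of joint torque_knob below 2.3 rad), for 0.2 s.
2. the knob has clicked past its detent and the jaw grips the plate (value of joint torque_knob above 3.05 rad and contact force between moving_jaw and model_plate above 5 N), for 0.1 s.
At the end, for the whole second after the job is handed in: The plate stands on its bottom edge on the bed (within 5 mm in height, within 30 mm of the jaws' middle along them), upright within 4 degrees and square to the jaws within 6 degrees, at rest; the knob, released, stays past its click (above 3.05 rad) and the jaw presses the plate with more than 5 N (all of step 2 and z of model_plate in the frame of jaw_mid between -0.004 and 0.005 m and x of model_plate in the frame of jaw_mid between -0.016 and 0.016 m and y of model_plate in the frame of jaw_mid between -0.03 and 0.03 m and angle between model_plate's own z axis and vertical below 0.07 rad and angle between the x axis of model_plate and the x axis of jaw_mid, either way round below 0.1 rad and velocity of joint torque_knob between -0.1 and 0.1 rad/s and linear speed of model_plate below 0.01 m/s); the robot touches nothing.
It fails at once if the jar is moved more than 25 mm (distance of jar from where it was at the start of the episode above 0.025 m).
It fails at once if the spool is moved more than 25 mm (distance of spool from where it was at the start of the episode above 0.025 m).
It fails at once if the pliers is moved more than 25 mm (distance of pliers from where it was at the start of the episode above 0.025 m).
It also fails if it takes over 67 s, if anything falls off the work surface, if the arm or the gripper's body presses on something with over 40 N, if the wrist force passes 120 N, or if a joint passes its speed limit or range.

### The arm

A 6-joint arm with a two-finger parallel gripper is mounted at the origin on the work surface. World frame = base frame: x ahead of the robot, y to its left, z up, the work surface at z = 0. Lengths are in mm, angles in rad, forces in N, time in s.
With the tool pointing down it reaches from about 275 to 750 mm from the base axis. Payload 10.2 kg.
Tool frame: the origin (TCP) lies at the very end of the fingers, on their centre line; the grasp point (between the pads) lies 19 mm behind it (ctrl.hold_point_z is the distance from the TCP to the grasp point, in mm); z points along the fingers, y is the direction in which the jaws open and shut (so a half turn about z gives the same grasp; the last joint's range is limited). The gripper opens to 85 mm and grips with 20 to 120 N. Pads are 22 mm wide; open, the fingers measure 114 mm over their backs; the gripper's body (76 mm by 85 mm) begins 54 mm behind the grasp point. The pads swing forward as they close: fully open they stand 13 mm farther back than shut.
Start: joints at [0.923, 0.313, 1.498, -0, 1.331, -0.223], TCP at [216.386, 478.339, 231.294] pointing down, gripper open.
Joint ranges: [-2.94, 2.94], [-0.97, 2.17], [0.19, 2.56], [-1.23, 4.37], [0.02, 3.11], [-2.88, 2.88]. Speed limits (rad/s): [2.39, 2.39, 3.01, 3.14, 3.14, 3.14].

### API

Orientations are given as a unit quaternion [w, x, y, z].
In Python, from rig import readout, cams, workorder, spotter, ctrl gives the robot as it stands.
- The arm moves only by the tool step_arm, never from a script. Its argument "plan" is text: rows parted by semicolons, each of 5 numbers parted by spaces: the shift along the tool's x, y, z in cm, then the turn about the tool's z in degrees, then the opening in per cent of the stroke, from 0 (shut) to 100 (fully open). In form: x y z twist gripper; .... A call has 1 to 10 rows; each row is the pose to reach, as a shift and turn from the pose commanded when the call began, along the tool's axes at that moment; what a row does not reach only later rows make up. A row lasts 1/10 s, in which the tool goes at most 50 mm and 8.59 degrees, less where a joint would pass 70% of its speed; a pose out of reach is approached as far as the arm can. A call with a gripper value outside its range is refused whole. The fingers move at their own pace and stop on an object; "grip_force" is the grip in N (left out, the last holds). Time passes only in rows, so rows that repeat a pose let the fingers close. It gives the time, the measured TCP pose, the force and the opening at its end, in the units of the state.
- readout.sense(): the state, without advancing time (a new reading comes with each control period).
- cams.capture(name): name is "scene" or "side" or "wrist"; returns (picture, depth): 384x512x3 uint8, red, green, blue; 384x512 float32, mm along the optical axis (not along the pixel's ray), 0 where there is no reading.
- cams.camera_info(name): a dict with "vfov" (degrees; the focal length in pixels is half the picture's height over the tangent of half this angle, whatever the lens; pixels are square), "cx", "cy" (the principal point, pixels), "rvec" (rotation vector, rad) and "tvec" (3), from world to camera coordinates, as OpenCV has them. Camera axes: x right, y down, z forward; pixel columns grow to the right and rows downward; lengths in mm; the calibration is good to about 2 mm. A picture is of the moment at which its call begins: read the wrist's pose just before it. camera_info takes no time and is no camera call; for the wrist camera it gives the pose at the moment of the call.
- workorder.finish_job(): hands the job in, once; it reports no verdict.
Trained networks look in the newest picture that a camera, given by its name, has taken for a name from the list of things; names that differ only in an ending like _2 or _b are one class to them, and where a whole thing is asked for, a point or a joint stands for the part that bears it (a point fixed in the world has none). Each returns a list of dicts, best first, with "conf" (0 to 1); they miss things now and then, are a little off and sometimes report something else, mostly with a low value. They report only what shows in the picture. A call takes as long as a camera call. They do not tell look-alikes from the thing itself.
- spotter.regions_of(camera, target): "pixels" (384x512 bool, what is visible of it) and "extent" ([centre column, centre row, width, height] in pixels, round what is visible of it).
The state is a dict: "time_s": time; "joints": joint angles; "dq": joint speeds; "tau": joint torques, N m; "eef_pos": TCP position; "ee_rot": TCP orientation; "force": force on the tool from outside, world axes, zero at the start; "wrist_torque": the same for the moment, N m; "grip_width": opening from 0.0 (shut) to 1.0 (fully open).
Only numpy, scipy, OpenCV 4.12 (cv2) and the standard library are available. Lean on these libraries where they do the work, as an engineer would, in place of code of your own. Each camera call takes 0.05 s, during which the arm holds its last target. There are 200 camera calls.

## Working session

There is one attempt and no reset: what is moved stays moved. The work goes in short steps, Python scripts to look and compute and a tool call to move; the robot and the scene stay as the last step left them, time stands still between calls to the robot, and variables do not carry over. Pictures are saved under pics/ and viewed, about 8 in all and at most 12, crops included, and the job is handed in when it is done.

Besides the shell and the picture viewer there is one more tool, called after ">>>" in YAML: its name, and indented under it one key for each argument. step_arm: Moves the arm, as the interface text tells. Its arguments: {"type":"object","properties":{"plan":{"type":"string"},"grip_force":{"type":"number"}},"required":["plan"]}

```bash
ls; mkdir -p pics; cat > h.py <<'E'
import numpy as np, cv2
from scipy.spatial.transform import Rotation as R
from rig import readout, cams, workorder, spotter, ctrl
def calib(n):
    i=cams.camera_info(n); f=192/np.tan(np.radians(i['vfov'])/2)
    return f,i['cx'],i['cy'],R.from_rotvec(np.ravel(i['rvec'])).as_matrix(),np.ravel(i['tvec'])
def cloud(n,d,c=None):
    f,cx,cy,Rm,t=c or calib(n); v,u=np.mgrid[:384,:512]
    p=np.stack([(u-cx)/f*d,(v-cy)/f*d,d],-1)
    return (p-t)@Rm
def proj(n,P,c=None):
    f,cx,cy,Rm,t=c or calib(n); q=np.atleast_2d(P)@Rm.T+t
    return np.c_[q[:,0]/q[:,2]*f+cx,q[:,1]/q[:,2]*f+cy]
def tool():
    s=readout.sense(); q=s['ee_rot']; return np.array(s['eef_pos']),R.from_quat([q[1],q[2],q[3],q[0]]).as_matrix()
E
python3 - <<'E'
from h import *
print(cams.camera_info('scene'),cams.camera_info('side'),ctrl.hold_point_z)
a,d=cams.capture('scene'); np.savez('scene.npz',a=a,d=d)
P=cloud('scene',d)
for n in ['model_plate','rack','clamp','torque_knob','moving_jaw','jar','spool','pliers']:
    for r in spotter.regions_of('scene',n):
        m=r['pixels']&(d>0); print(n,round(r['conf'],2),np.round(r['extent']),np.round(np.median(P[m],0)),a[m].mean(0).round())
b,d2=cams.capture('side'); np.savez('side.npz',a=b,d=d2)
P=cloud('side',d2)
for n in ['model_plate','clamp','torque_knob','rack']:
    for r in spotter.regions_of('side',n):
        m=r['pixels']&(d2>0); print('side',n,round(r['conf'],2),np.round(r['extent']),np.round(np.median(P[m],0)),b[m].mean(0).round())
cv2.imwrite('pics/1.png',cv2.resize(a,(800,600))[:,:,::-1]); cv2.imwrite('pics/2.png',cv2.resize(b,(800,600))[:,:,::-1])
print(readout.sense())
E
```

```text
pics
{'vfov': 50.229079058505285, 'cx': 255.8148433768531, 'cy': 192.0127532962708, 'rvec': array([ 1.60628391,  1.97835353, -0.78462463]), 'tvec': array([ 235.42233363, -291.46413146, 1676.14569628])} {'vfov': 49.344265111094685, 'cx': 262.934681201539, 'cy': 192.4407419991135, 'rvec': array([ 2.43943987, -0.15965998,  0.04711931]), 'tvec': array([-525.91239975,   30.38458398, 1413.4812572 ])} 18.700000000000003
model_plate 0.88 [253. 167.  33.  29.] [ 329. -180.   19.] [247.  70.  66.]
model_plate 0.73 [130. 196.  56.  46.] [ 569. -548.   26.] [ 94. 222. 110.]
model_plate 0.72 [197. 182.  36.  12.] [ 535. -324.  112.] [249. 243. 228.]
model_plate 0.66 [201. 150.  46.  32.] [ 304. -384.   26.] [253. 251. 242.]
model_plate 0.18 [334. 205.  20.  28.] [530. 109.  95.] [79. 76. 71.]
rack 0.9 [200. 197.  44.  32.] [ 523. -319.    9.] [130.  88.  53.]
clamp 0.89 [306. 206.  92.  57.] [526.  38.  36.] [153. 151. 120.]
clamp 0.74 [196. 182.  39.  14.] [ 535. -323.  112.] [247. 241. 225.]
torque_knob 0.82 [335. 203.  20.  24.] [530. 108.  95.] [87. 84. 78.]
moving_jaw 0.6 [288. 198.  30.  11
[... 834 characters left out ...]
60.    8.] [121.  88.  62.]
{'time_s': 0.7, 'joints': array([ 9.22637871e-01,  3.12894797e-01,  1.49770807e+00,  4.95351764e-06,
        1.33098204e+00, -2.23407046e-01]), 'dq': array([-0.00037265, -0.00065712,  0.00060282, -0.00057228, -0.00040213,
        0.00067304]), 'tau': array([-7.75795179e-04, -4.12094772e+01, -2.59877247e+01, -2.76294240e-04,
        4.62739499e-04,  3.00652243e-05]), 'eef_pos': array([216.36739112, 478.34916002, 231.29380007]), 'ee_rot': array([-5.44214425e-07,  2.10783397e-01,  9.77532792e-01,  4.53077042e-06]), 'force': array([ 0.44941347, -0.08304148,  0.37040154]), 'wrist_torque': array([-0.00742862,  0.01497312,  0.0120497 ]), 'grip_width': 0.9994610469000065}
```

View pics/1.png

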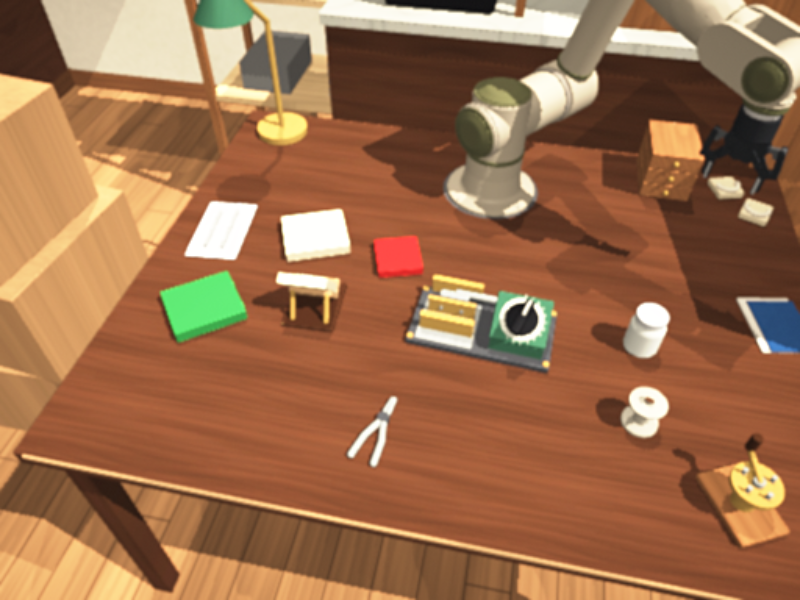

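View pics/2.png

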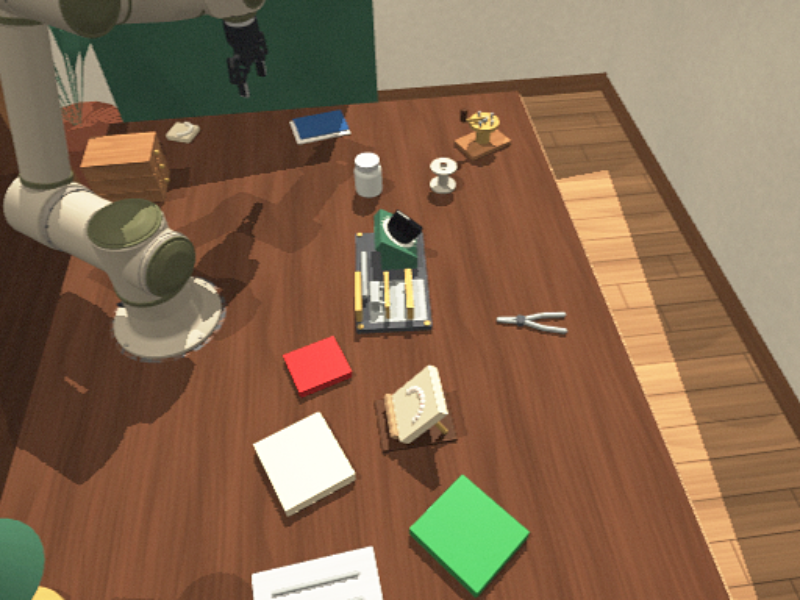

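The ivory plate is in the rack at (308,285) in picture 1 and (418,405) in picture 2. Its look-alikes are the larger white block at (315,233), plus the green and red ones. The clamp is at (480,325) with its knob at (522,320), on the +y side. Next I'll fit the poses from the depth.

```bash
cat >> h.py <<'E'
def go(target,yaw_deg=None,pose=None):
    """tool-frame shift cm (+twist deg) from now to world target; yaw of tool y axis mod 180"""
    p,T=pose or tool(); s=(T.T@(np.array(target)-p))/10
    tw=0
    if yaw_deg is not None:
        c=np.degrees(np.arctan2(T[1,1],T[0,1])); tw=(-(yaw_deg-c)+90)%180-90
    return s.round(2),round(tw,1)
E
python3 - <<'E'
from h import *
S=np.load('scene.npz');D=np.load('side.npz')
Ps=cloud('scene',S['d']);Pd=cloud('side',D['d'])
def box(P,c,r): return (np.abs(P[...,0]-c[0])<r)&(np.abs(P[...,1]-c[1])<r)
for nm,c,r in [('clamp',(500,30),190),('rack',(510,-330),100)]:
  for cn,P in (('sc',Ps),('si',Pd)):
    m=box(P,c,r)&(P[...,2]>5)&(P[...,2]<(20 if nm=='clamp' else 13))
    q=P[m][:,:2].astype(np.float32); print(nm,cn,len(q),cv2.minAreaRect(q))
# plate face from side cam
a=D['a'].astype(int); 
m=box(Pd,(510,-330),90)&(Pd[...,2]>25)&(a[...,0]-a[...,2]<75)&(a[...,0]>120)
q=Pd[m]; print(len(q),q.min(0),q.max(0))
best=None;rng=np.random.default_rng(0)
for _ in range(500):
    t=q[rng.choice(len(q),3,False)];n=np.cross(t[1]-t[0],t[2]-t[0]);n/=np.linalg.norm(n)+1e-9
    k=np.abs((q-t[0])@n)<3
    if best is None or k.sum()>best.sum():best=k
w=q[best];c=w.mean(0);u,s,v=np.linalg.svd(w-c);n=v[2]*np.sign(v[2][2])
print('face inl',best.sum(),'c',c,'n',n,'tilt',np.degrees(np.arcsin(n[2])),'az',np.degrees(np.arctan2(n[1],n[0])))
az=n[:2]/np.linalg.norm(n[:2]);y=np.array([-az[1],az[0],0]);z=np.cross(n,y)
print('y',y,'z',z,'ext y',np.percentile((w-c)@y,[1,99]),'ext z',np.percentile((w-c)@z,[1,99]))
# scene top edge
a=S['a'].astype(int)
m=box(Ps,(510,-330),90)&(Ps[...,2]>85)
w=Ps[m];print('top',len(w),w.mean(0),w.min(0),w.max(0),cv2.minAreaRect(w[:,:2].astype(np.float32)))
print(go((500,-330,330),0),go((510,30,330),0))
E
```

```text
clamp sc 1682 ((497.0943908691406, 28.989105224609375), (379.9359436035156, 371.1680908203125), 89.60148620605469)
clamp si 1846 ((491.81787109375, 30.615478515625), (371.64434814453125, 373.77734375), 1.4752143621444702)
rack sc 581 ((502.05291748046875, -326.1488037109375), (155.6276397705078, 172.98190307617188), 70.45802307128906)
rack si 544 ((510.7773742675781, -335.46917724609375), (168.8133544921875, 200.2682647705078), 79.75794982910156)
1124 [ 440.75638604 -387.73655861   27.72653025] [ 543.53350683 -282.63920221  124.4171576 ]
face inl 804 c [ 493.94841466 -338.92970856   80.68308822] n [-0.76562106 -0.04395698  0.64178827] tilt 39.925295647680485 az -176.71405673803773
y [ 0.0573191  -0.99835591  0.        ] z [0.64073311 0.03678672 0.76688188] ext y [-51.76875266  46.41913437] ext z [-55.38762686  52.65930185]
top 240 [ 535.21231486 -328.52319617  111.45278988] [ 501.2460501  -380.96457266   87.21821389] [ 548.60663845 -281.72272999  122.94294358] ((524.0899658203125, -331.5550842285156), (43.75661087036133, 100.30022430419922), 3.439634084701538)
(array([-59.15, -61.96,  -9.87]), np.float64(65.7)) (array([-45.23, -28.75,  -9.87]), np.float64(65.7))
```

>>> step_arm:
  plan: "-42 -29 -10 60 100;-42 -29 -10 60 100;-42 -29 -10 60 100;-42 -29 -10 60 100;-42 -29 -10 60 100;-42 -29 -10 60 100;-42 -29 -10 60 100;-42 -29 -10 60 100;-42 -29 -10 60 100;-42 -29 -10 60 100"

```text
time_s: 1.7
eef_pos: [470.0, 55.9, 328.0]
ee_rot: [0.0, 0.671, 0.741, 0.0]
force: [1.2, 1.0, -0.5]
grip_width: 1.001
```

>>> step_arm:
  plan: "0 0 0 0 100;0 0 0 0 100"

```text
time_s: 1.9
eef_pos: [469.5, 57.4, 327.2]
ee_rot: [-0.0, 0.672, 0.741, -0.0]
force: [0.1, 0.5, 1.0]
grip_width: 0.995
```

```bash
python3 - <<'E'
from h import *
c=calib('wrist'); a,d=cams.capture('wrist'); np.savez('w1.npz',a=a,d=d,f=c[0],cx=c[1],cy=c[2],R=c[3],t=c[4])
print('cam pos',-c[3].T@c[4],'tool',tool(),readout.sense()['joints'])
P=cloud('wrist',d,c)
for n in ['clamp','torque_knob','moving_jaw']:
    for r in spotter.regions_of('wrist',n):
        m=r['pixels']&(d>0); print(n,round(r['conf'],2),np.round(r['extent']),np.round(np.median(P[m],0)))
cv2.imwrite('pics/3.png',cv2.resize(a,(800,600))[:,:,::-1])
E
```

```text
cam pos [461.66274728 132.36327006 468.76431744] tool (array([469.05003822,  58.26531087, 327.20607585]), array([[-9.85182940e-02,  9.95135064e-01, -5.92467796e-04],
       [ 9.95135149e-01,  9.85185215e-02,  3.67851963e-04],
       [ 4.24431438e-04, -5.53345381e-04, -9.99999757e-01]])) [-1.25185320e-01  1.42705378e-01  1.46396682e+00  2.91179461e-04
  1.53555422e+00 -2.23874160e-01]
clamp 0.79 [272. 158. 146. 213.] [486.  64.  25.]
clamp 0.23 [311. 124.  69.  59.] [518. 109. 100.]
torque_knob 0.92 [310. 124.  69.  55.] [518. 109. 101.]
```

View pics/3.png

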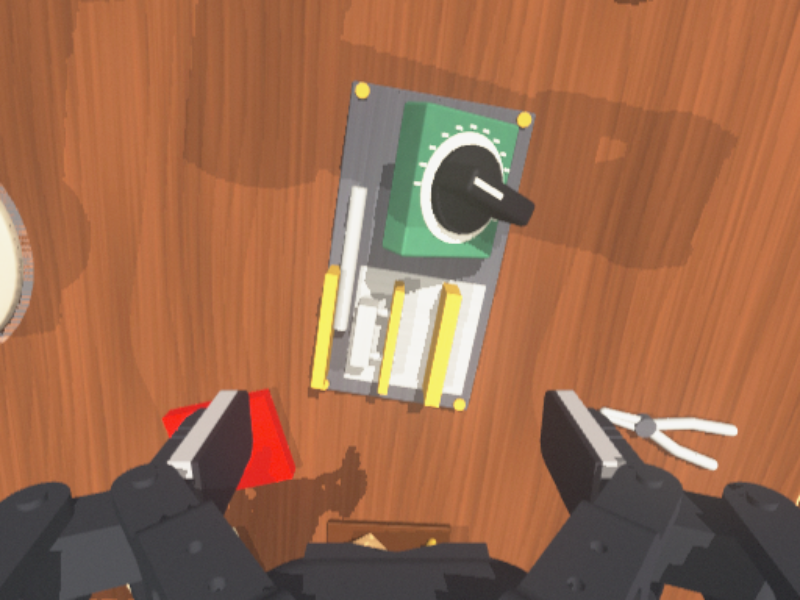

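Picture 3 shows the clamp from above. The fixed jaw is at (445,345), the moving jaw at (392,340), and the outer rail at (325,330). The knob is at (475,190), with its white line pointing right and down. Next I'll fit the clamp frame and knob angle.

```bash
python3 - <<'E'
from h import *
W=np.load('w1.npz');a=W['a'];d=W['d'];c=(float(W['f']),float(W['cx']),float(W['cy']),W['R'],W['t'])
P=cloud('wrist',d,c);hsv=cv2.cvtColor(a,cv2.COLOR_RGB2HSV)
v,u=np.mgrid[:384,:512]; roi=(u>190)&(u<350)&(v>40)&(v<270)
m=roi&(P[...,2]>9)&(P[...,2]<22)&(np.abs(P[...,0]-500)<120); q=P[m]
n=np.uint8(m); k,l,st,_=cv2.connectedComponentsWithStats(n); i=1+np.argmax(st[1:,4]); q=P[l==i]
r=cv2.minAreaRect(q[:,:2].astype(np.float32)); print('base',r,'z',np.median(q[:,2]))
y=roi&(hsv[...,0]>18)&(hsv[...,0]<35)&(hsv[...,1]>120)&(P[...,2]>35)
k,l,st,_=cv2.connectedComponentsWithStats(np.uint8(y))
for i in range(1,k):
    if st[i,4]>60:
        q=P[l==i]; z=np.median(q[:,2]);t=q[np.abs(q[:,2]-np.percentile(q[:,2],90))<6]
        print('brass',st[i],'z',z,np.percentile(q[:,2],95),cv2.minAreaRect(t[:,:2].astype(np.float32)))
E
```

```text
base ((488.53350830078125, 36.14915466308594), (290.4462585449219, 160.22076416015625), 86.06929779052734) z 14.243496220339438
brass [199 173  18  76 672] z 53.90265563028472 55.30728191376126 ((411.93115234375, -27.788532257080078), (109.0156478881836, 11.948750495910645), 86.13494110107422)
brass [242 183  17  70 443] z 54.36621183461445 55.760708266878034 ((471.9212341308594, -31.915870666503906), (98.6947021484375, 8.653803825378418), 86.26115417480469)
brass [271 185  24  76 786] z 53.75078994468194 55.24011652939221 ((519.2603759765625, -35.42536544799805), (109.721435546875, 13.660233497619629), 86.08529663085938)
```

```bash
python3 - <<'E'
from h import *
print(go((500,-350,260),3.3),readout.sense()['joints'])
E
```

```text
(array([-41.01,  -1.01,   6.74]), np.float64(2.5)) [-1.23528840e-01  1.42055742e-01  1.46410420e+00  1.06274132e-04
  1.53546354e+00 -2.24116736e-01]
```

>>> step_arm:
  plan: "-41 -1 6.7 2.4 100;-41 -1 6.7 2.4 100;-41 -1 6.7 2.4 100;-41 -1 6.7 2.4 100;-41 -1 6.7 2.4 100;-41 -1 6.7 2.4 100;-41 -1 6.7 2.4 100;-41 -1 6.7 2.4 100;-41 -1 6.7 2.4 100;-41 -1 6.7 2.4 100"

```text
time_s: 3.1
eef_pos: [499.8, -351.9, 259.1]
ee_rot: [-0.001, 0.687, 0.727, -0.0]
force: [0.5, 0.2, 0.3]
grip_width: 0.999
```

>>> step_arm:
  plan: "0 0 0 0 75;0 0 0 0 75;0 0 0 0 75"

```text
time_s: 3.4
eef_pos: [500.3, -349.8, 261.2]
ee_rot: [0.0, 0.686, 0.728, 0.0]
force: [-0.7, -0.7, 0.8]
grip_width: 0.748
```

```bash
python3 - <<'E'
from h import *
c=calib('wrist'); a,d=cams.capture('wrist'); np.savez('w2.npz',a=a,d=d,f=c[0],cx=c[1],cy=c[2],R=c[3],t=c[4])
print('cam pos',-c[3].T@c[4],'tool',tool(),readout.sense()['grip_width'])
P=cloud('wrist',d,c)
for n in ['model_plate','rack']:
    for r in spotter.regions_of('wrist',n):
        m=r['pixels']&(d>0); q=P[m]; print(n,round(r['conf'],2),np.round(r['extent']),np.round(np.median(q,0)))
        if n=='model_plate' and r['conf']>.4:
            best=None;rng=np.random.default_rng(0)
            for _ in range(400):
                t=q[rng.choice(len(q),3,False)];nn=np.cross(t[1]-t[0],t[2]-t[0]);nn/=np.linalg.norm(nn)+1e-9
                k=np.abs((q-t[0])@nn)<1.5
                if best is None or k.sum()>best.sum():best=k
            w=q[best];cc=w.mean(0);_,s,vv=np.linalg.svd(w-cc,full_matrices=False);nn=vv[2]*np.sign(vv[2][2])
            h=nn[:2]/np.linalg.norm(nn[:2]);y=np.array([-h[1],h[0],0]);z=np.cross(nn,y)
            ey=np.percentile((w-cc)@y,[.5,99.5]);ez=np.percentile((w-cc)@z,[.5,99.5])
            print(best.sum(),len(q),'n',nn,'az',np.degrees(np.arctan2(h[1],h[0])),'ey',ey,'ez',ez)
            print('top front mid',cc+y*ey.mean()+z*ez.max() if z[2]>0 else cc+y*ey.mean()+z*ez.min(),'bottom front',cc+y*ey.mean()+z*ez.min())
cv2.imwrite('pics/4.png',cv2.resize(a,(800,600))[:,:,::-1])
E
```

```text
cam pos [ 495.13743837 -274.42463067  402.67084946] tool (array([ 500.19614717, -350.01412514,  261.08037868]), array([[-5.82607012e-02,  9.98301207e-01,  6.24389944e-04],
       [ 9.98301211e-01,  5.82610658e-02, -5.82608690e-04],
       [-6.17996583e-04,  5.89386047e-04, -9.99999635e-01]])) 0.7502145625138193
model_plate 0.93 [259. 160.  85. 111.] [ 506. -328.   96.]
6049 8085 n [-0.7645198  -0.03283407  0.64376347] az -177.54081138338785 ey [-46.62804986  51.57080285] ez [-61.32624361  47.21903064]
top front mid [ 527.86185699 -330.62705117  120.05031614] bottom front [ 458.04872942 -333.62533749   36.98880844]
model_plate 0.89 [ 79. 176. 154. 147.] [ 290. -381.   26.]
11755 13328 n [-1.29666273e-04 -7.16239720e-04  9.99999735e-01] az -100.2615440467263 ey [-85.15015756  87.08925303] ez [-90.46558478  85.19162939]
top front mid [ 300.92994065 -300.4727563    25.71013158] bottom front [ 269.63805522 -473.32025687   25.58227379]
model_plate 0.72 [101.  29. 121.  59.] [ 319. -207.   19.]
4162 5022 n [-0.0014661  -0.00481068  0.99998735] az -106.94914560265212 ey [-55.13183273  57.96020683] ez [-42.2172288   35.98493682]
top front mid [ 330.87381702 -173.06538349   19.27919085] bottom front [ 308.07639136 -247.86980458   18.88590259]
model_plate 0.68 [274. 294. 118. 114.] [ 547. -540.   26.]
7457 8635 n [-2.33864393e-04 -5.14612501e-04  9.99999840e-01] az -114.43930589614786 ey [-80.18759802  83.82256265] ez [-75.03527694  81.38568713]
top front mid [ 583.97363739 -472.76910636   25.98029304] bottom front [ 519.25774659 -615.17473708   25.89187456]
rack 0.62 [249. 139. 120.  90.] [ 453. -301.    8.]
```

View pics/4.png

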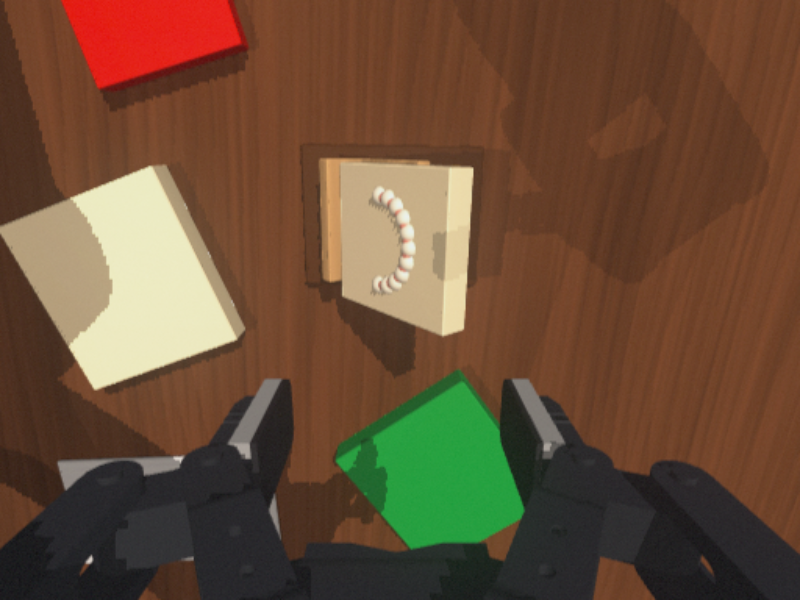

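The target is the ivory plate with the tooth arch at (405,245), in the rack. It is the smaller of the two ivory ones; the white block at (120,270) is larger, and green (430,440) and red (155,40) are excluded. The tool only points down, so I'll hook behind the top edge, pull the plate upright in the rack, then grip it.

```bash
python3 - <<'E'
from h import *
print(go((519,-330.6,85),2.5))
E
```

```text
(array([ 1.88,  2.  , 17.58]), np.float64(0.8))
```

>>> step_arm:
  plan: "1.9 2 0 0.8 75;1.9 2 5 0.8 75;1.9 2 9 0.8 75;1.9 2 13 0.8 75;1.9 2 16 0.8 75;1.9 2 17.6 0.8 75;1.9 2 17.6 0.8 75"
  grip_force: 25

```text
time_s: 4.25
eef_pos: [517.9, -329.9, 82.2]
ee_rot: [-0.002, 0.692, 0.722, -0.0]
force: [-0.5, -0.5, 1.3]
grip_width: 0.75
```

>>> step_arm:
  plan: "0 -0.7 0 0 75;0 -1.4 -0.7 0 75;0 -2.2 -1.4 0 75;0 -3 -1.9 0 75;0 -3.8 -2.3 0 75;0 -4.6 -2.7 0 75;0 -5.4 -3 0 75;0 -6.1 -3.2 0 75;0 -6.7 -3.3 0 75;0 -6.7 -3.3 0 75"

```text
time_s: 5.25
eef_pos: [451.1, -333.9, 117.4]
ee_rot: [-0.0, 0.692, 0.722, -0.0]
force: [0.6, -0.3, -0.3]
grip_width: 0.751
```

```bash
python3 - <<'E'
from h import *
a,d=cams.capture('side'); P=cloud('side',d)
b,d2=cams.capture('wrist')
im=cv2.resize(a[190:310,200:330],None,fx=4.6,fy=4.6,interpolation=cv2.INTER_CUBIC)
print(im.shape,tool()[0],readout.sense()['force'])
im2=np.zeros((im.shape[0],800,3),np.uint8); w=cv2.resize(b,(736,552))
cv2.imwrite('pics/5.png',np.hstack([cv2.resize(im,(380,350)),cv2.resize(b,(420,350))])[:,:,::-1])
E
```

```text
(552, 598, 3) [ 451.72451814 -333.83724245  117.30537004] [ 0.59311008 -0.08542525  0.64032979]
```

View pics/5.png

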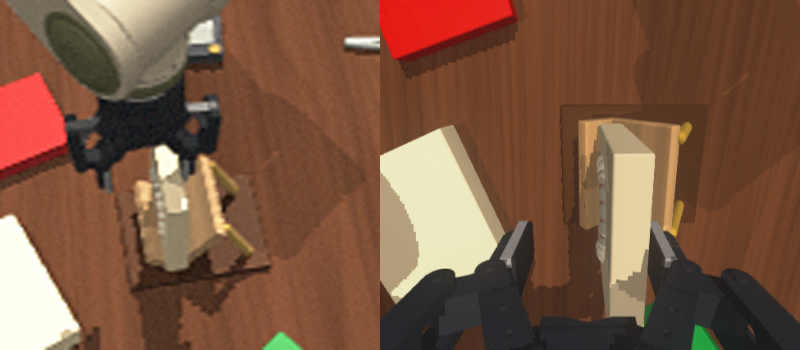

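The plate now stands nearly upright in the rack, leaning on the far finger: in the right half its top edge is at (635,150–300) and the finger at (665,240).

```bash
python3 - <<'E'
from h import *
b,d=cams.capture('wrist');P=cloud('wrist',d)
m=(P[...,2]>125)&(P[...,2]<150)&(np.abs(P[...,0]-470)<30)&(np.abs(P[...,1]+310)<60)
q=P[m];
for y0 in range(-340,-270,10):
    s=q[np.abs(q[:,1]-y0)<5]
    if len(s)>5:
        t=s[s[:,2]>np.percentile(s[:,2],50)];print(y0,len(s),'x',np.percentile(s[:,0],[2,50,98]).round(1),'z',np.percentile(s[:,2],[5,50,95]).round(1))
g=q[q[:,2]>133];c=g.mean(0);_,_,v=np.linalg.svd(g-c);print(c,v[2])
E
```

```text
-340 1136 x [462.4 473.1 483.7] z [137.5 142.1 144.9]
-330 1253 x [461.9 473.2 483.4] z [137.2 142.1 146.2]
-320 1860 x [461.5 477.4 495.8] z [131.1 142.  148. ]
-310 1202 x [461.  470.2 480.5] z [137.3 142.1 143.1]
-300 1304 x [460.6 469.9 480.1] z [136.4 142.2 143.2]
-290 1394 x [460.2 469.3 479.6] z [136.9 142.1 143.1]
-280 649 x [460.4 470.  479.1] z [126.5 138.5 142.7]
[ 472.61146777 -320.74964129  141.9042275 ] [-0.04527433  0.00444749  0.99896469]
```

>>> step_arm:
  plan: "0.1 0.5 0 0 62;0.3 1.0 0 0 50;0.3 1.3 0 0 40;0.3 1.6 0 0 35;0.3 1.8 0 0 28;0.3 1.8 0 0 10;0.3 1.8 0 0 10;0.3 1.8 0 0 10;0.3 1.8 0 0 10"
  grip_force: 60

```text
time_s: 6.3
eef_pos: [470.0, -330.1, 117.6]
ee_rot: [0.001, 0.692, 0.722, 0.0]
force: [4.7, 1.1, 0.3]
grip_width: 0.218
```

```bash
python3 - <<'E'
from h import *
print(tool()[0],readout.sense()['grip_width'],readout.sense()['force'])
E
```

```text
[ 470.00088248 -330.11079507  117.606783  ] 0.2183712573435264 [4.66860933 1.07093798 0.32391001]
```

>>> step_arm:
  plan: "0 0 -1 0 10;0 0 -3 0 10;0 0 -6 0 10;0 0 -10 0 10;0 0 -12 0 10;0 0 -12 0 10"

```text
time_s: 6.9
eef_pos: [469.8, -330.8, 240.6]
ee_rot: [0.002, 0.692, 0.722, -0.001]
force: [-0.2, 0.2, -2.6]
grip_width: 0.225
```

```bash
cat > pl.py <<'E'
from h import *
b,d=cams.capture('wrist');p,T=tool();P=(cloud('wrist',d)-p)@T   # tool frame
np.savez('w3.npz',b=b,P=P)
m=(P[...,2]>-45)&(P[...,2]<5)&(np.abs(P[...,1])<16)&(P[...,0]>13)&(P[...,0]<60)
q=P[m];print(len(q))
e=[]
for x0 in range(15,60,4):
    s=q[np.abs(q[:,0]-x0)<2]
    if len(s)>20:
        t=s[s[:,2]<np.percentile(s[:,2],50)+2]; e.append((x0,t[:,1].min(),t[:,1].max(),np.median(t[:,2])))
e=np.array(e).round(1);print(e)
k=np.polyfit(e[:,0],(e[:,1]+e[:,2])/2,1);print('slope deg',np.degrees(k[0]),'y0',k[1],'xmax',np.percentile(q[:,0],99))
print(p,readout.sense()['grip_width'],readout.sense()['force'])
# plate low portion faces
g=cv2.resize(b,(640,480));cv2.imwrite('pics/6.png',g[:,:,::-1])
E
python3 pl.py; python3 -c "
from h import *
print(go((494,-34.5,229),-3.93))"
```

```text
4730
[[ 15.  -15.9  16.  -24.8]
 [ 19.  -10.7   9.3 -24.7]
 [ 23.  -10.6   9.3 -24.7]
 [ 27.  -10.5   9.2 -24.6]
 [ 31.  -10.4   9.1 -24.7]
 [ 35.  -10.6   9.3 -24.7]
 [ 39.  -10.6   9.4 -24.7]
 [ 43.  -10.5   9.3 -24.7]
 [ 47.  -10.5   9.3 -23. ]]
slope deg -0.5252113122032529 y0 -0.27694444444444516 xmax 46.77049139479623
[ 469.36515202 -330.24168574  238.01157932] 0.22398259315891078 [ 0.55364746 -0.00554277 -2.5942547 ]
(array([29.44,  3.73,  0.87]), np.float64(6.4))
```

View pics/6.png

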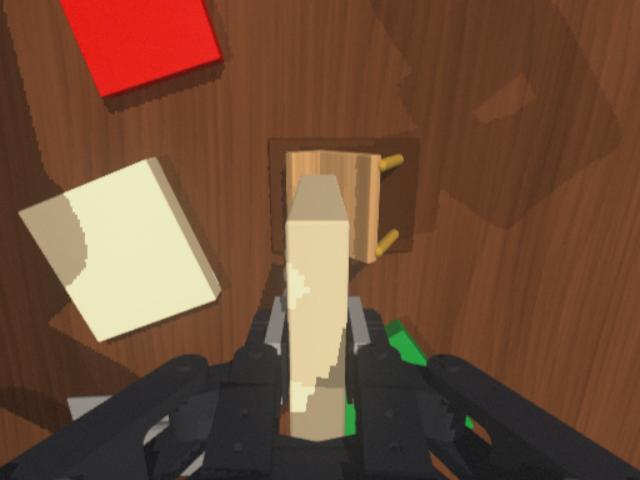

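>>> step_arm:
  plan: "29.5 3.7 0.9 6.4 10;29.5 3.7 0.9 6.4 10;29.5 3.7 0.9 6.4 10;29.5 3.7 0.9 6.4 10;29.5 3.7 0.9 6.4 10;29.5 3.7 0.9 6.4 10;29.5 3.7 0.9 6.4 10;29.5 3.7 0.9 6.4 10;29.5 3.7 0.9 6.4 10;29.5 3.7 0.9 6.4 10"

```text
time_s: 7.95
eef_pos: [493.7, -34.9, 227.8]
ee_rot: [-0.0, 0.732, 0.682, -0.0]
force: [-0.2, 0.9, -1.8]
grip_width: 0.222
```

```bash
python3 -c "
from h import *
print(tool()[0],go((494.5,-34.5,101),-3.93))
from pl import *
"
```

```text
[493.71105492 -34.8720622  227.83600263] (array([ 0.04,  0.09, 12.68]), np.float64(-0.1))
4711
[[ 15.  -16.   15.9 -24.8]
 [ 19.  -10.7   9.2 -24.7]
 [ 23.  -10.7   9.3 -24.7]
 [ 27.  -10.6   9.1 -24.7]
 [ 31.  -10.4   9.  -24.7]
 [ 35.  -10.3   9.3 -24.8]
 [ 39.  -10.7   9.3 -24.7]
 [ 43.  -10.6   9.2 -24.7]
 [ 47.  -10.7   9.2 -22.8]]
slope deg -0.5729577951308222 y0 -0.31222222222222273 xmax 46.67589231381276
[493.79021991 -34.78362741 228.00456079] 0.22079159190784814 [-0.17702261 -0.52202607 -1.30092204]
```

>>> step_arm:
  plan: "0 0.1 4 0 10;0 0.1 8 0 10;0 0.1 10.5 0 10;0 0.1 11.8 0 10;0 0.1 12.3 0 10;0 0.1 12.5 0 10;0 0.1 12.7 0 10;0 0.1 12.7 0 10"

```text
time_s: 8.8
eef_pos: [495.2, -34.1, 101.9]
ee_rot: [0.0, 0.731, 0.682, 0.0]
force: [0.4, -0.4, -2.6]
grip_width: 0.225
```

>>> step_arm:
  plan: "0 0 0.1 0 10;0 0 0.2 0 10;0 0 0.2 0 10"

```text
time_s: 9.1
eef_pos: [495.0, -33.8, 99.5]
ee_rot: [0.0, 0.731, 0.682, 0.0]
force: [0.5, -0.4, -1.6]
grip_width: 0.22
```

>>> step_arm:
  plan: "0 0 0 0 26;0 0 0 0 30;0 0 0 0 36;0 0 0 0 45;0 0 0 0 55;0 0 0 0 55;0 0 0 0 55;0 0 0 0 55"

```text
time_s: 9.9
eef_pos: [495.0, -33.8, 99.4]
ee_rot: [-0.0, 0.731, 0.682, -0.0]
force: [0.9, 0.2, -0.6]
grip_width: 0.553
```

>>> step_arm:
  plan: "0 0 -1 0 55;0 0 -4 0 55;0 0 -8 0 55;0 0 -12 0 55;0 0 -16 0 55;0 0 -18 0 55;0 0 -18 0 55;0 0 -18 0 55"

```text
time_s: 10.7
eef_pos: [494.7, -33.7, 279.3]
ee_rot: [-0.0, 0.731, 0.682, -0.0]
force: [0.1, -0.3, -0.3]
grip_width: 0.549
```

```bash
python3 - <<'E'
from h import *
p,T=tool();c=calib('wrist');b,d=cams.capture('wrist');P=cloud('wrist',d,c);np.savez('w4.npz',a=b,P=P)
print(p,readout.sense()['joints'])
O=np.array([498.5,35.5,0]);ax=np.array([-.9977,.0685,0]);ay=np.array([-.0685,-.9977,0])
C=np.stack([(P-O)@ax,(P-O)@ay,P[...,2]],-1)
m=(C[...,2]>118)&(C[...,2]<135)&(np.abs(C[...,0])<40)&(C[...,1]>10)&(C[...,1]<130)
if m.sum()>20: q=C[m];print('plate top',len(q),cv2.minAreaRect(q[:,:2].astype(np.float32)),np.median(q[:,2]))
# knob axis frame
n=np.array([-np.sin(np.radians(35)),0,np.cos(np.radians(35))]); e=np.array([np.cos(np.radians(35)),0,np.sin(np.radians(35))]) # slope-up (+x)
g=(b[...,1].astype(int)-b[...,0]>25)&(C[...,1]<0)&(C[...,2]>20)&(C[...,1]>-150)
h=C@n; print('face heights',np.percentile(h[g],[5,25,50,75,95]))
k=(b.max(-1)<70)&(C[...,1]<0)&(C[...,1]>-140)&(np.abs(C[...,0])<90)&(C[...,2]>30)
hist,ed=np.histogram(h[k],bins=30);print(list(zip(ed.round(0),hist)))
top=(C[...,1]<0)&(C[...,1]>-140)&(np.abs(C[...,0])<90)&(h>np.percentile(h[k],97)-3)
q=C[top];rc=cv2.minAreaRect(np.c_[q@e,q[:,1]].astype(np.float32));print('bar top (e,y)',rc,h[top].mean(),len(q))
cv2.imwrite('pics/7.png',cv2.resize(b,(800,600))[:,:,::-1])
E
```

```text
[494.72908839 -33.73389785 279.34719618] [-3.04882011e-01  2.17125956e-01  1.49854655e+00 -7.02294964e-06
  1.42751530e+00 -2.36077100e-01]
plate top 2054 ((-1.007955551147461, 72.60612487792969), (99.23871612548828, 19.933534622192383), 89.9056396484375) 123.97791670874693
face heights [46.99236977 62.64778615 69.38937942 70.07741841 70.80595454]
[(np.float64(73.0), np.int64(1171)), (np.float64(82.0), np.int64(299)), (np.float64(91.0), np.int64(339)), (np.float64(100.0), np.int64(348)), (np.float64(109.0), np.int64(853)), (np.float64(118.0), np.int64(0)), (np.float64(127.0), np.int64(0)), (np.float64(136.0), np.int64(0)), (np.float64(145.0), np.int64(0)), (np.float64(154.0), np.int64(0)), (np.float64(163.0), np.int64(0)), (np.float64(172.0), np.int64(0)), (np.float64(182.0), np.int64(0)), (np.float64(191.0), np.int64(0)), (np.float64(200.0), np.int64(0)), (np.float64(209.0), np.int64(0)), (np.float64(218.0), np.int64(0)), (np.float64(227.0), np.int64(0)), (np.float64(236.0), np.int64(0)), (np.float64(245.0), np.int64(0)), (np.float64(254.0), np.int64(0)), (np.float64(263.0), np.int64(0)), (np.float64(272.0), np.int64(0)), (np.float64(281.0), np.int64(0)), (np.float64(290.0), np.int64(0)), (np.float64(300.0), np.int64(0)), (np.float64(309.0), np.int64(0)), (np.float64(318.0), np.int64(0)), (np.float64(327.0), np.int64(0)), (np.float64(336.0), np.int64(90))]
bar top (e,y) ((123.05183410644531, -50.25062561035156), (249.71917724609375, 35.82075881958008), 12.375088691711426) 208.54040881656363 1908
```

View pics/7.png

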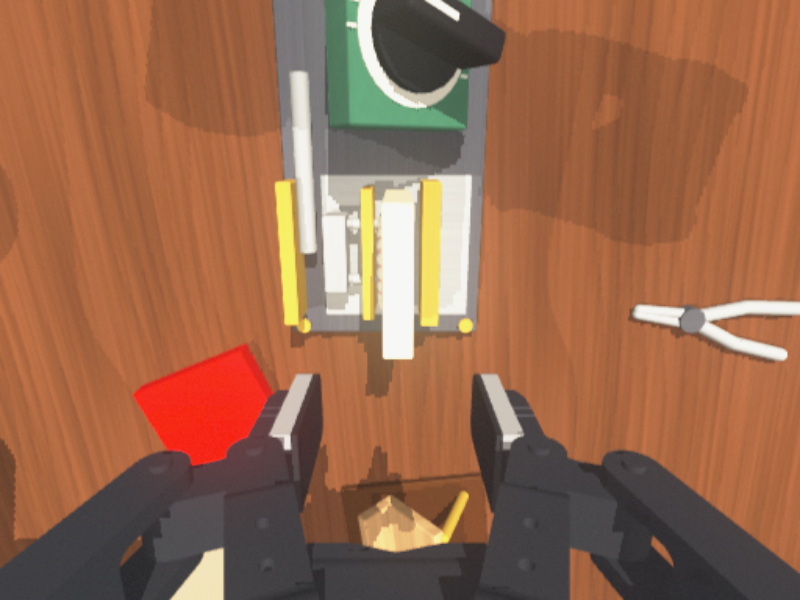

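The plate stands upright between the jaws at (398,270): x about −1, y about 73 mm, top at 124. Next, measure the knob from picture 3's depth, where all of it was in view.

```bash
cat >> h.py <<'E'
O=np.array([498.5,35.5,0]);AX=np.array([-.9977,.0685,0]);AY=np.array([-.0685,-.9977,0]);AZ=np.array([0,0,1.])
def toC(P): return np.stack([(P-O)@AX,(P-O)@AY,P[...,2]],-1)
def toW(C): C=np.atleast_2d(C);return O+C[:,:1]*AX+C[:,1:2]*AY+C[:,2:]*AZ
t35=np.radians(35); KN=np.array([-np.sin(t35),0,np.cos(t35)]); KE=np.array([np.cos(t35),0,np.sin(t35)])
def bar(P,a):
    C=toC(P);h=C@KN;roi=(C[...,1]<0)&(C[...,1]>-145)&(np.abs(C[...,0])<100)&(C[...,2]>15)&(C[...,2]<170)
    g=roi&(a[...,1].astype(int)-a[...,0]>25);hf=np.median(h[g&(h>66)&(h<74)])
    k=roi&(h>hf+40)&(h<hf+50); w=roi&(a.min(-1)>150)&(np.abs(h-hf)<12)
    q=C[k];return hf,q,np.c_[q@KE,q[:,1]],C[w],np.c_[C[w]@KE,C[w][:,1]],roi,h
E
python3 - <<'E'
from h import *
W=np.load('w1.npz');c=(float(W['f']),float(W['cx']),float(W['cy']),W['R'],W['t'])
P=cloud('wrist',W['d'],c);a=W['a']
hf,q,uv,Cw,uw,roi,h=bar(P,a)
print('face',hf,'top h',np.median(q@KN),len(q),'rect',cv2.minAreaRect(uv.astype(np.float32)))
print('white ring',len(uw),cv2.minEnclosingCircle(uw.astype(np.float32)), cv2.minAreaRect(uw.astype(np.float32)))
s=roi&(a.max(-1)<75)&(np.abs(h-hf-9)<3);C=toC(P)[s];u=np.c_[C@KE,C[:,1]];print('skirt',len(u),cv2.minEnclosingCircle(u.astype(np.float32)))
wl=roi&(a.min(-1)>150)&(h>hf+40)&(h<hf+50);C=toC(P)[wl];print('line',np.c_[C@KE,C[:,1]].mean(0),len(C))
g=roi&(a[...,1].astype(int)-a[...,0]>25);C=toC(P)[g];print('console',C.min(0),C.max(0))
E
```

```text
face 69.83174560141595 top h 113.68217691976444 834 rect ((35.29035949707031, -75.20425415039062), (20.063507080078125, 72.22750091552734), 73.32865142822266)
white ring 1038 ((35.0681266784668, -80.95002746582031), 48.030879974365234) ((39.420654296875, -80.10452270507812), (90.16455841064453, 86.81253814697266), 70.82738494873047)
skirt 665 ((37.486331939697266, -75.82439422607422), 33.365116119384766)
line [ 53.70172596 -81.24388258] 95
console [ -49.56187849 -138.94624504   15.14213666] [ 43.29140705 -21.43674375 105.74395928]
```

Bar centre, height and angle agree (θ about 0.30 rad). I'll use the shut fingers as a poker on the trailing face of the white-line half, following the tilted circle and turning the tool with the bar.

```bash
cat > knob.py <<'E'
from h import *
HF,E0,Y0=69.8,35.3,-75.2
def surfz(x,y):
    z1=(HF+9+x*np.sin(t35))/np.cos(t35); u=x*KE[0]+z1*KE[2]-E0
    return np.where(np.hypot(u,y-Y0)<36,z1,(HF+x*np.sin(t35))/np.cos(t35))
def pose(th,r=24,gap=0,clr=6,hx=11,hy=14.5):
    """TCP world, yaw(deg) of tool y along bar; finger side (tool x) touching trailing face"""
    ey=np.array([0,1,0]);b=np.cos(th)*KE-np.sin(th)*ey;c=np.cos(th)*ey+np.sin(th)*KE
    bh=b[:2]/np.linalg.norm(b[:2]); m=np.array([-bh[1],bh[0]]);  # left of b = trailing
    g=np.stack(np.meshgrid(np.linspace(-36,36,37),np.linspace(-10,10,11),np.linspace(9,44,36)),-1).reshape(-1,3)
    B=E0*KE+Y0*ey+g[:,:1]*b+g[:,1:2]*c+(HF+g[:,2:])*KN
    z=100.
    for _ in range(30):
        h=(z+8-(E0*KE+r*b)[2])/KN[2]; p=E0*KE+Y0*ey+r*b+h*KN
        s=p[:2]@bh
        k=(B[:,2]>=z)&(np.abs(B[:,:2]@bh-s)<hy)
        t=(B[k][:,:2]@m).max()+hx+gap
        q=s*bh+t*m
        f=np.stack(np.meshgrid(np.linspace(-hy,hy,9),np.linspace(-hx,hx,7)),-1).reshape(-1,2)
        F=q+f[:,:1]*bh+f[:,1:]*m
        z=.5*z+.5*(surfz(F[:,0],F[:,1]).max()+clr)
    W=toW(np.r_[q,z])[0]; bw=(toW(np.r_[bh,0])-O)[0]
    eng=B[np.abs(B[:,:2]@bh-s)<hy][:,2].max()-z
    return W,np.degrees(np.arctan2(bw[1],bw[0])),eng
if __name__=='__main__':
    for th in np.arange(.3,3.5,.4):
        W,y,e=pose(th);print(round(th,2),W.round(1),round(y,1),round(e,1))
    W,y,e=pose(.3,gap=12);p,T=tool();print('start',W,y,tool()[0],'shift',(T.T@(W-p)/10).round(2),'yaw now',np.degrees(np.arctan2(T[1,1],T[0,1])))
E
python3 knob.py
```

```text
0.3 [505.4  95.  109.7] 155.4 25.2
0.7 [501.5 107.  110.8] 130.3 22.2
1.1 [503.4 120.6 110. ] 108.7 18.0
1.5 [510.7 132.3 106. ] 89.4 14.7
1.9 [520.8 140.1 101.9] 70.4 15.1
2.3 [532.2 143.4  96. ] 49.9 18.7
2.7 [543.8 140.2  88.2] 26.1 26.7
3.1 [551.7 129.6  79.9] -1.0 34.9
start [500.53047705  83.99502575 109.8817528 ] 155.38432270908467 [494.53641828 -33.70649116 278.61675778] shift [11.78 -0.19 16.88] yaw now -3.942156932466572
```

>>> step_arm:
  plan: "3 0 0 -80 30;6 0 0 -80 0;11.8 -0.2 0 -80 0;11.8 -0.2 0 -80 0;11.8 -0.2 0 -80 0;11.8 -0.2 0 -80 0;11.8 -0.2 0 -80 0;11.8 -0.2 0 -80 0;11.8 -0.2 0 -80 0;11.8 -0.2 0 -80 0"

```text
time_s: 11.75
eef_pos: [500.6, 84.1, 278.1]
ee_rot: [-0.001, 0.119, 0.993, -0.0]
force: [0.2, -0.2, 0.2]
grip_width: 0.001
```

>>> step_arm:
  plan: "0 0 0 -71 0;0 0 0 -71 0;0 0 0 -71 0;0 0 0 -71 0;0 0 0 -71 0;0 0 0 -71 0;0 0 0 -71 0;0 0 0 -71 0;0 0 0 -71 0;0 0 0 -71 0"

```text
time_s: 12.75
eef_pos: [500.7, 84.0, 278.2]
ee_rot: [-0.001, -0.478, 0.879, 0.001]
force: [-0.7, 0.0, -0.6]
grip_width: -0.001
```

```bash
python3 - <<'E'
from knob import *
print(tool(),readout.sense()['joints'],readout.sense()['grip_width'])
c=calib('wrist');b,d=cams.capture('wrist');P=cloud('wrist',d,c);hf,q,uv,Cw,uw,roi,h=bar(P,b)
print('face',hf,len(q),cv2.minAreaRect(uv.astype(np.float32)))
W,y,e=pose(.3,gap=12);p,T=tool();print((T.T@(W-p)/10).round(2))
cv2.imwrite('pics/8.png',cv2.resize(b,(640,480))[:,:,::-1])
E
```

```text
(array([500.68594648,  84.04130677, 278.23004537]), array([[-5.43620135e-01, -8.39327921e-01, -2.40619006e-03],
       [-8.39330511e-01,  5.43621446e-01,  1.27847155e-04],
       [ 1.20075083e-03,  2.08908902e-03, -9.99997097e-01]])) [-6.48123721e-02  2.45119014e-01  1.46429794e+00 -2.85272281e-05
  1.43458512e+00 -2.63165516e+00] -0.0007558368467726221
face 69.91932549659414 900 ((35.74850845336914, -75.78949737548828), (19.87857437133789, 71.36151123046875), 72.8531265258789)
[-0.   -0.02 16.85]
```

View pics/8.png

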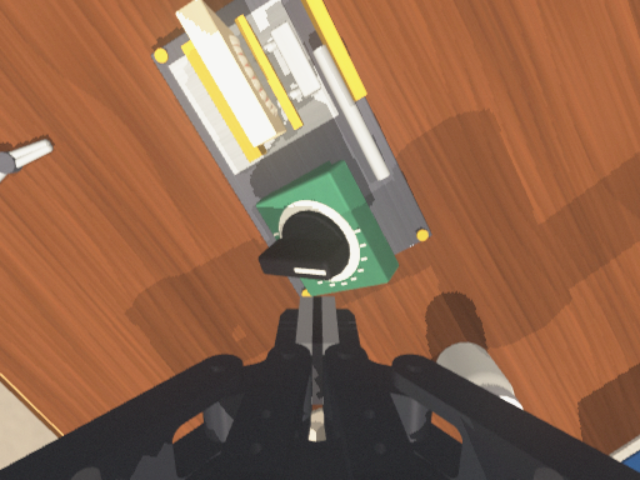

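Picture 8: knob at (310,245), bar measured at the same place again; shut fingers at (318,310), plate standing at (235,75). Descend beside the bar and compute the push rows.

>>> step_arm:
  plan: "0 0 5 0 0;0 0 9 0 0;0 0 13 0 0;0 0 15.5 0 0;0 0 16.8 0 0;0 0 16.8 0 0"

```text
time_s: 13.4
eef_pos: [499.8, 84.1, 109.3]
ee_rot: [-0.002, -0.477, 0.879, 0.001]
force: [-0.3, -0.5, -0.3]
grip_width: 0.0
```

```bash
cat > rows.py <<'E'
from knob import *
import sys
def rows(ths,start=None,**kw):
    p,T=tool(); y0=np.degrees(np.arctan2(T[1,1],T[0,1])) if start is None else start[1]
    if start is not None: p=start[0]
    a=np.radians(y0);T=np.array([[-np.sin(a),np.cos(a),0],[np.cos(a),np.sin(a),0],[0,0,-1]])
    out=[];
    for t in ths:
        W,y,e=pose(t,**kw);y=min(y,147)
        s=T.T@(W-p)/10; out.append('%.1f %.1f %.1f %.0f 0'%(s[0],s[1],s[2],y0-y))
    print(';'.join(out)); return W,y
if __name__=='__main__':
    s=rows(np.arange(.3,1.35,.11)[:10]); 
    print(tool()[0],readout.sense()['force'],s)
    s=rows(np.linspace(1.40,2.30,10),start=s)
    s=rows(np.linspace(2.40,3.30,10),start=s)
E
python3 rows.py
```

```text
-1.2 0.1 -0.0 -0 0;-1.4 0.4 -0.1 -0 0;-1.6 0.7 -0.1 6 0;-1.8 1.0 -0.2 13 0;-2.1 1.2 -0.2 19 0;-2.4 1.4 -0.2 25 0;-2.8 1.5 -0.1 31 0;-3.2 1.7 -0.1 37 0;-3.6 1.7 -0.0 42 0;-3.9 1.8 0.1 48 0
[499.78234088  84.07072494 109.33121095] [-0.28584426 -0.54300855 -0.25053838] (array([506.54090079, 126.68278569, 108.44924202]), np.float64(99.36514564958632))
-0.3 0.3 0.1 5 0;-0.5 0.5 0.2 10 0;-0.8 0.7 0.4 15 0;-1.1 0.8 0.5 19 0;-1.3 1.0 0.6 24 0;-1.6 1.1 0.7 29 0;-1.9 1.2 0.8 34 0;-2.2 1.2 0.9 39 0;-2.5 1.3 1.1 44 0;-2.8 1.2 1.2 49 0
-0.2 0.2 0.2 6 0;-0.5 0.3 0.4 11 0;-0.8 0.4 0.6 18 0;-1.1 0.5 0.8 24 0;-1.4 0.5 1.0 30 0;-1.7 0.4 1.3 37 0;-2.0 0.3 1.4 44 0;-2.4 0.2 1.6 51 0;-2.7 0.1 1.7 58 0;-2.9 0.1 1.8 65 0
```

>>> step_arm:
  plan: "-1.2 0.1 0 0 0;-1.4 0.4 -0.1 0 0;-1.6 0.7 -0.1 6 0;-1.8 1 -0.2 13 0;-2.1 1.2 -0.2 19 0;-2.4 1.4 -0.2 25 0;-2.8 1.5 -0.1 31 0;-3.2 1.7 -0.1 37 0;-3.6 1.7 0 42 0;-3.9 1.8 0.1 48 0"

```text
time_s: 14.4
eef_pos: [507.5, 127.2, 111.3]
ee_rot: [0.001, -0.077, 0.997, -0.0]
force: [0.2, -0.3, 0.4]
grip_width: 0.002
```

```bash
cat > ck.py <<'E'
from knob import *
s=readout.sense();p,T=tool();print(p.round(1),'yaw',np.degrees(np.arctan2(T[1,1],T[0,1])).round(1),'F',np.round(s['force'],1),'j6',s['joints'][5],s['grip_width'])
for n in ['wrist','scene']:
    c=calib(n);b,d=cams.capture(n);P=cloud(n,d,c);hf,q,uv,Cw,uw,roi,h=bar(P,b)
    k=roi&(np.abs(h-HF-44)<4);C=toC(P)[k];u=np.c_[C@KE-E0,C[:,1]-Y0];u=u[np.hypot(*u.T)<42]
    if len(u)>20:
        _,_,v=np.linalg.svd(u-u.mean(0));print(n,len(u),cv2.minAreaRect(u.astype(np.float32)),'theta mod pi',(-np.arctan2(v[0][1],v[0][0]))%np.pi)
    C=toC(P)
    m=(C[...,2]>45)&(C[...,2]<60)&(C[...,1]>18)&(C[...,1]<122)&(np.abs(C[...,0]-15)<25)
    m=m&(b[...,0].astype(int)-b[...,2]>60)
    if m.sum()>10: print('mov jaw x',np.percentile(C[m][:,0],[5,50,95]).round(1),m.sum())
    m=(C[...,2]>120)&(C[...,2]<130)&(C[...,1]>18)&(C[...,1]<128)&(np.abs(C[...,0])<30)
    if m.sum()>20: print('plate',cv2.minAreaRect(C[m][:,:2].astype(np.float32)),np.median(C[m][:,2]))
E
python3 ck.py
```

```text
[507.5 127.2 111.3] yaw 98.9 F [ 0.2 -0.3  0.4] j6 -1.7039626422381307 0.0018128026281285523
wrist 66 ((-3.820901393890381, 31.271432876586914), (2.914658546447754, 9.983559608459473), 43.16075897216797) theta mod pi 0.8920790094179556
mov jaw x [11.6 16.6 20. ] 1621
plate ((-0.5409345626831055, 22.147228240966797), (17.75600242614746, 1.4482933282852173), 0.4073632061481476) 120.42368908300456
scene 151 ((11.479185104370117, 4.947456359863281), (47.31882858276367, 73.51396942138672), 21.689416885375977) theta mod pi 0.9932117907239988
mov jaw x [-9.4  2.3 15. ] 12
plate ((-4.136025428771973, 73.7190170288086), (99.69461059570312, 24.725879669189453), 89.65929412841797) 124.71236674770624
```

>>> step_arm:
  plan: "-0.3 0.3 0.1 5 0;-0.5 0.5 0.2 10 0;-0.8 0.7 0.4 15 0;-1.1 0.8 0.5 19 0;-1.3 1 0.6 24 0;-1.6 1.1 0.7 29 0;-1.9 1.2 0.8 34 0;-2.2 1.2 0.9 39 0;-2.5 1.3 1.1 44 0;-2.8 1.2 1.2 49 0"

```text
time_s: 15.5
eef_pos: [533.0, 143.3, 98.9]
ee_rot: [0.0, 0.342, 0.94, 0.0]
force: [-1.1, 1.1, -1.1]
grip_width: 0.0
```

```bash
python3 ck.py; python3 - <<'E'
from rows import *
print(pose(2.3)); rows(np.linspace(2.4,3.3,10))
E
```

```text
[533.  143.3  98.9] yaw 50.0 F [-1.1  1.1 -1.1] j6 -0.8235695577756266 0.00021100503053094095
wrist 324 ((19.055152893066406, -0.5069580078125), (8.31675910949707, 66.88465118408203), 10.89476490020752) theta mod pi 1.3704781873604759
mov jaw x [ 5.3 10.2 14. ] 1129
scene 160 ((3.4868640899658203, -4.011993408203125), (71.7007064819336, 34.160640716552734), 59.71174240112305) theta mod pi 2.007107590460145
plate ((-7.890068531036377, 73.16267395019531), (99.32049560546875, 24.050289154052734), 88.19086456298828) 124.59372150554512
(array([532.23220027, 143.37937016,  96.01985057]), np.float64(49.871972207531904), np.float64(18.666807843654723))
-0.1 0.2 0.5 6 0;-0.4 0.3 0.7 12 0;-0.7 0.4 0.9 18 0;-1.0 0.5 1.1 24 0;-1.3 0.5 1.3 31 0;-1.6 0.4 1.5 37 0;-2.0 0.3 1.7 44 0;-2.3 0.2 1.9 51 0;-2.6 0.1 2.0 58 0;-2.8 0.1 2.1 65 0
```

>>> step_arm:
  plan: "-0.1 0.2 0.4 6 0;-0.4 0.3 0.6 12 0;-0.7 0.4 0.8 18 0;-1 0.5 1 24 0;-1.3 0.5 1.2 31 0;-1.6 0.4 1.5 37 0;-2 0.3 1.7 44 0;-2.3 0.2 1.9 51 0;-2.6 0.1 2 58 0;-2.8 0.1 2.1 65 0"

```text
time_s: 16.6
eef_pos: [556.0, 126.3, 78.7]
ee_rot: [0.001, 0.793, 0.609, 0.002]
force: [2.4, 1.5, 0.5]
grip_width: 0.005
```

```bash
python3 ck.py; python3 - <<'E'
from rows import *
print(pose(3.3)); rows([3.4,3.5,3.6,3.7,3.8])
E
```

```text
[556.  126.3  78.7] yaw -14.9 F [2.4 1.5 0.5] j6 0.2777767502284273 0.004636516144539493
wrist 1049 ((-1.789102554321289, -21.74243927001953), (44.51059341430664, 55.48137664794922), 55.29513931274414) theta mod pi 3.052226181711323
scene 71 ((-5.161298751831055, -10.419841766357422), (42.22820281982422, 66.14994049072266), 83.39383697509766) theta mod pi 2.96161921363416
plate ((-11.662759780883789, 73.12744903564453), (99.03864288330078, 24.697668075561523), 89.95602416992188) 124.89424196629815
(array([555.37864911, 125.5819654 ,  78.225509  ]), np.float64(-14.962601761872708), np.float64(38.41161448068783))
-0.2 0.2 0.1 7 0;-0.3 0.4 0.1 14 0;-0.5 0.6 0.2 20 0;-0.8 0.8 0.3 26 0;-1.0 1.0 0.4 32 0
```

>>> step_arm:
  plan: "-0.2 0.2 0.1 7 0;-0.2 0.2 0.1 7 0"

```text
time_s: 16.9
eef_pos: [557.2, 123.7, 77.3]
ee_rot: [0.0, 0.828, 0.561, 0.001]
force: [2.5, 4.8, 3.0]
grip_width: 0.004
```

>>> step_arm:
  plan: "-0.2 0.2 0 7 0;-0.2 0.2 0 7 0"

```text
time_s: 17.1
eef_pos: [558.7, 121.5, 77.3]
ee_rot: [0.0, 0.861, 0.509, 0.002]
force: [5.4, 7.9, 1.3]
grip_width: -0.002
```

```bash
python3 ck.py; python3 - <<'E'
from rows import *
for t in (3.4,3.5,3.6):print(pose(t)); 
b,_=cams.capture('wrist');cv2.imwrite('pics/9.png',cv2.resize(b,(640,480))[:,:,::-1])
E
```

```text
[558.7 121.5  77.3] yaw -28.8 F [5.4 7.9 1.3] j6 0.5094200965669493 -0.00163961006667662
wrist 991 ((-5.2727861404418945, -20.485702514648438), (45.18168640136719, 54.68497085571289), 46.1060905456543) theta mod pi 2.6824222204431183
scene 40 ((-23.543161392211914, -3.8128108978271484), (42.32219314575195, 31.834964752197266), 71.97193145751953) theta mod pi 1.8452530798314797
plate ((-11.044465065002441, 73.38933563232422), (25.131807327270508, 98.54668426513672), 0.3849087059497833) 124.88679546768005
(array([557.1373132 , 123.60002592,  77.49008958]), np.float64(-21.811048838505215), np.float64(40.7695807855161))
(array([558.71149662, 121.40423161,  76.69402126]), np.float64(-28.501534752362087), np.float64(42.00751645513087))
(array([560.08730579, 119.01053295,  75.85300149]), np.float64(-34.99289408416016), np.float64(43.238099324069))
```

View pics/9.png

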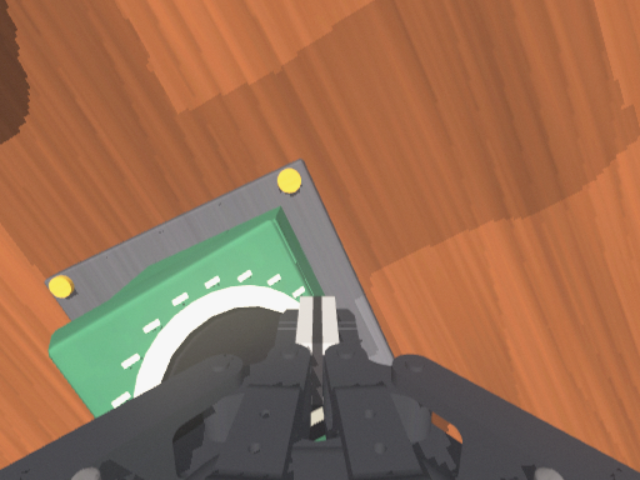

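Pushing force is rising (about 10 N), so the detent is still ahead. I'll continue in small steps.

>>> step_arm:
  plan: "-0.2 0.2 0 6 0;-0.2 0.2 0 6 0"

```text
time_s: 17.45
eef_pos: [559.9, 119.3, 77.3]
ee_rot: [-0.0, 0.886, 0.464, 0.003]
force: [9.7, 10.3, -1.3]
grip_width: 0.001
```

>>> step_arm:
  plan: "-0.2 0.2 0 6 0;-0.2 0.2 0 6 0"

```text
time_s: 17.65
eef_pos: [560.9, 116.3, 77.3]
ee_rot: [0.0, 0.909, 0.417, 0.003]
force: [10.5, 9.9, -3.2]
grip_width: -0.001
```

>>> step_arm:
  plan: "-0.2 0.2 0 6 0;-0.2 0.2 0 6 0"

```text
time_s: 17.85
eef_pos: [561.7, 115.1, 77.5]
ee_rot: [-0.001, 0.93, 0.368, 0.005]
force: [14.7, 19.3, -5.3]
grip_width: -0.001
```

```bash
python3 ck.py
```

```text
[561.7 115.1  77.5] yaw -46.8 F [14.7 19.3 -5.3] j6 0.8081637152861438 -0.0014790920163327095
wrist 905 ((-10.129379272460938, -16.199840545654297), (50.985511779785156, 47.36476135253906), 26.2544002532959) theta mod pi 2.481300703766094
scene 30 ((-25.37491226196289, 1.4156780242919922), (45.041908264160156, 27.66674041748047), 68.30953979492188) theta mod pi 1.7158479104874962
plate ((-11.207319259643555, 73.29010772705078), (99.30658721923828, 24.7264347076416), 89.39214324951172) 124.85131122898576
```

```bash
python3 - <<'E'
from knob import *
out=[]
for n in ('scene','side'):
    b,d=cams.capture(n);c=proj(n,[[540,108,105]])[0].astype(int);print(n,c)
    k=b[max(0,c[1]-40):c[1]+40,c[0]-50:c[0]+50];out.append(cv2.resize(k,(400,320),interpolation=cv2.INTER_CUBIC))
cv2.imwrite('pics/10.png',np.hstack(out)[:,:,::-1])
E
```

```text
scene [333 204]
side [261 141]
```

View pics/10.png

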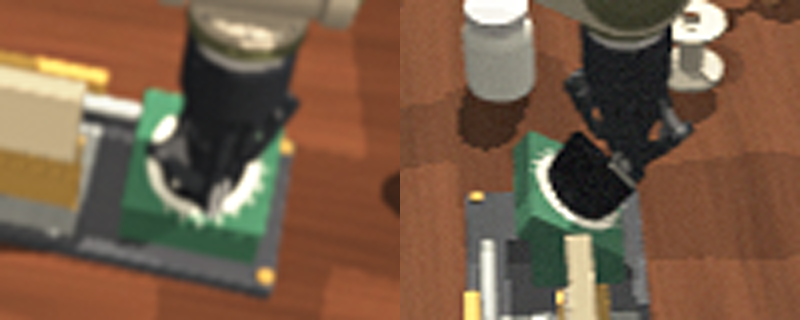

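Picture 10: the finger sits at the bar's far end at (625,165) in the right half; the jaw region looks closed. I'll measure the bar angle from the side depth.

```bash
cat > ang.py <<'E'
from knob import *
def f(n):
    b,d=cams.capture(n);P=cloud(n,d);C=toC(P);h=C@KN
    u=np.stack([C@KE-E0,C[...,1]-Y0],-1);k=(np.hypot(u[...,0],u[...,1])<45)&(h>HF+18)&(h<HF+52)&(b.max(-1)<90)
    for lo,hi in ((18,38),(38,50)):
        q=u[k&(h>HF+lo)&(h<HF+hi)]
        if len(q)<15: continue
        r=cv2.minAreaRect(q.astype(np.float32));_,_,v=np.linalg.svd(q-q.mean(0));print(n,(lo,hi),len(q),r,'theta',(-np.arctan2(v[0][1],v[0][0]))%np.pi)
f('side');f('scene')
E
python3 ang.py
```

```text
side (18, 38) 103 ((3.784109115600586, 11.458548545837402), (16.854084014892578, 70.76988983154297), 63.257450103759766) theta 0.5411154571485235
side (38, 50) 95 ((-1.6167964935302734, 2.804607391357422), (36.05010223388672, 71.83950805664062), 67.44398498535156) theta 0.37632130435350053
scene (38, 50) 19 ((-27.95774269104004, 9.918200492858887), (40.91416549682617, 19.575204849243164), 35.03196716308594) theta 2.12225278153637
```

Bar angle is about 3.6–3.7 rad, so it is past the click and at the stop. Back off and lift.

>>> step_arm:
  plan: "0.5 0 0 0 0;1 0 0 0 0;2 0 0 0 0;2.5 0 -2 0 0;2.5 0 -6 0 0;2.5 0 -10 0 0;2.5 0 -15 0 0;2.5 0 -19 0 0;2.5 0 -19 0 0;2.5 0 -19 0 0"

```text
time_s: 19.15
eef_pos: [577.5, 129.3, 266.7]
ee_rot: [0.0, 0.93, 0.368, 0.0]
force: [0.2, -0.0, -1.0]
grip_width: -0.002
```

```bash
python3 -c "
from h import *
print(go((480,60,300),-3.93))"; python3 ang.py; python3 ck.py
```

```text
(array([-11.85,  -1.61,  -3.34]), np.float64(-42.9))
side (18, 38) 94 ((2.8157730102539062, 11.79871940612793), (15.37529468536377, 70.5616226196289), 79.56015014648438) theta 0.12469703186200842
side (38, 50) 73 ((0.8792343139648438, 3.896818161010742), (25.343658447265625, 71.62110900878906), 85.4286880493164) theta 0.185872748023582
scene (38, 50) 106 ((-1.3384590148925781, 0.6853055953979492), (19.464235305786133, 70.02059936523438), 83.34481048583984) theta 0.14683283286135618
[576.9 129.2 264.9] yaw -46.9 F [-0.9  0.4 -0.5] j6 0.8408955498728959 0.0001754267941018833
wrist 1291 ((0.21936798095703125, -0.2497692108154297), (20.015911102294922, 71.13444519042969), 83.58453369140625) theta mod pi 0.10817835997207051
scene 142 ((-1.2055587768554688, 0.6399002075195312), (19.464651107788086, 70.71500396728516), 83.40704345703125) theta mod pi 0.11985874519778461
plate ((-10.104973793029785, 73.3556900024414), (99.84756469726562, 27.49906349182129), 88.86312866210938) 124.59502548152128
```

The knob rests at about 3.25 rad after release. I'll take a last look from above at the plate and jaw.

>>> step_arm:
  plan: "-11.8 -1.6 -3.3 -43 0;-11.8 -1.6 -3.3 -43 0;-11.8 -1.6 -3.3 -43 0;-11.8 -1.6 -3.3 -43 0;-11.8 -1.6 -3.3 -43 0;-11.8 -1.6 -3.3 -43 0;-11.8 -1.6 -3.3 -43 0;-11.8 -1.6 -3.3 -43 0"

```text
time_s: 20.15
eef_pos: [480.2, 60.5, 299.1]
ee_rot: [-0.0, 0.732, 0.681, -0.0]
force: [0.3, 0.6, -0.4]
grip_width: -0.004
```

```bash
python3 ck.py; python3 - <<'E'
from h import *
b,d=cams.capture('wrist');P=cloud('wrist',d);C=toC(P)
m=(C[...,2]>119)&(C[...,2]<130)&(C[...,1]>18)&(C[...,1]<128)&(np.abs(C[...,0]+9)<20)
q=C[m];print(cv2.minAreaRect(q[:,:2].astype(np.float32)));g=q[np.abs(q[:,2]-124)<2.5];_,_,v=np.linalg.svd(g-g.mean(0),full_matrices=False);print('top normal',v[2],g.mean(0))
cv2.imwrite('pics/11.png',cv2.resize(b,(640,480))[:,:,::-1])
E
```

```text
[480.2  60.5 299.1] yaw -4.1 F [ 0.3  0.6 -0.4] j6 -0.0458930141844652 -0.003636455657725636
wrist 1037 ((0.37682342529296875, -0.013930320739746094), (19.906780242919922, 71.19244384765625), 83.5267562866211) theta mod pi 0.11310570112229268
mov jaw x [ 1.4  6.4 10.1] 264
plate ((-9.0984468460083, 58.632469177246094), (19.812225341796875, 72.52368927001953), 0.7031955122947693) 123.8632380025052
scene 142 ((-1.8137397766113281, 0.6709880828857422), (19.407432556152344, 70.73867797851562), 83.47415161132812) theta mod pi 0.11056565851012756
plate ((-13.132824897766113, 73.076416015625), (26.621166229248047, 99.1869888305664), 2.9855401515960693) 124.61307522943767
((-9.243002891540527, 58.57160949707031), (19.73937225341797, 72.10438537597656), 0.7665903568267822)
top normal [-7.45279898e-04 -2.33540398e-03  9.99996995e-01] [ -9.81578715  45.2884008  124.01479568]
```

View pics/11.png

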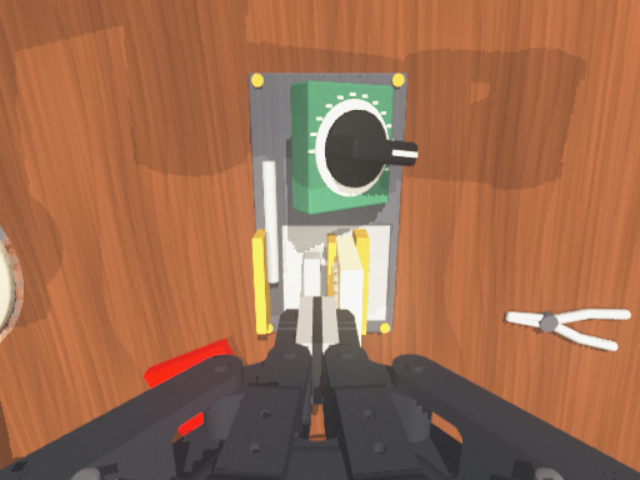

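Picture 11: the white line has swung over to the far side at (402,153), and the plate at (350,285) is held upright between the jaws. The robot is clear, so I'm handing in.

```bash
python3 -c "
from h import *
print(workorder.finish_job())"
```

```text
the job is handed in; nothing more can be done
None
```

The plate is standing in the clamp, the knob is past its click, and the job is handed in; the hand-in gave no verdict. I finished at about 20 s of the 67 s allowed.

**What I did:** The tool can only point down, so I hooked the ivory plate's top edge and pulled it upright in the rack. I then gripped it, stood it between the jaws and let go. I turned the knob by pushing its bar round with the shut fingers until it reached its stop, then backed off.

**Last checks:**
- **Knob:** after release it rests at about 3.25 rad, by both the wrist and the scene camera (limit 3.05).
- **Plate:** it stands on the bed with its top at 124 mm. It is upright within about 0.2° and square to the jaws within about 1°. It sits against the fixed jaw at x ≈ −9 mm and y ≈ 73 mm in the clamp's frame.
- **Robot:** clear of everything, with no contact force.

**Not settled:**
- **Jaw force:** I could not measure it. I infer the grip from the knob angle and the plate being pushed against the fixed jaw.
- **Scene camera:** it puts the plate about 4 mm further to −x (−13 mm) and about 2° more turned. It already had a similar offset before the jaw closed, so I trusted the wrist view.
- **Bystanders:** I did not measure the jar, spool and pliers again. I never went near them, and the pliers look unmoved in the last picture.

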